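Reload the smoker tray that has gas and light it

ROBOT

A 6-joint arm with a two-finger parallel gripper is mounted at the origin on the work surface. World frame = base frame: x ahead of the robot, y to its left, z up, the work surface at z = 0. Lengths are in m, angles in rad, forces in N, time in s.
With the tool pointing down it reaches from about 0.275 to 0.875 m from the base axis. Payload 12.5 kg.
Tool frame: the origin (TCP) lies at the very end of the fingers, on their centre line; the grasp point (between the pads) lies 19 mm behind it; z points along the fingers, y is the line along which they close (so a half turn about z gives the same grasp; the last joint's range is limited). The gripper opens to 85 mm and grips with 20 to 120 N. Pads are 22 mm wide; open, the fingers measure 114 mm over their backs; the gripper's body (76 mm by 85 mm) begins 54 mm behind the grasp point. The pads swing forward as they close: fully open they stand 13 mm farther back than shut.
Start: joints at [1.26, 0.351, 1.652, -0, 1.139, -0.085], TCP at [0.123, 0.536, 0.231] pointing down, gripper open.
Joint ranges: [-2.75, 2.75], [-0.79, 2.1], [0.01, 2.65], [-1.57, 4.71], [0.07, 3.14], [-2.87, 2.87]. Speed limits (rad/s): [2.22, 2.22, 2.79, 3.14, 3.14, 3.14].

INTERFACE

Orientations are given as a 3x3 rotation matrix whose columns are the frame's x, y, z axes.
In Python, from bench import manip gives the robot as it stands. Calls block until the motion is done:
- manip.move_ptp(position, orientation): joint-space move of the TCP to a pose.
- manip.move_l(position, attitude=None, max_speed=0.15): straight line of the TCP; attitude=None keeps the orientation; max_speed is the mean speed in m/s.
- manip.move_j(angles): joint-space move.
- manip.set_gripper(opening, effort=None): opening from 0.0 (shut) to 1.0 (fully open); effort is the grip in N (None keeps the last); returns when the fingers have stopped.
- manip.dwell(seconds).
- manip.inverse_kinematics(position, orientation): joint angles nearest the present ones, or None.
- manip.grab_frame(name): name is "side" or "top"; returns (picture, depth): 400x640x3 uint8, red, green, blue; 400x640 float32, m along the optical axis (not along the pixel's ray), 0 where there is no reading.
- manip.get_calibration(name): a dict with "camera_matrix" (3x3 intrinsics, pixels), "k1" (the pictures are not rectified: a ray, as slopes to the right and down, at radius r is drawn at 1 + k1 r^2 times it, then the intrinsics apply), "R" (3x3) and "t" (3): a world point X has camera coordinates R X + t. Camera axes: x right, y down, z forward; pixel columns grow to the right and rows downward; lengths in m; the calibration is good to about 2 mm. A picture is of the moment at which its call begins. get_calibration takes no time and is no camera call.
A pose or a line that the arm cannot do raises manip.Unreachable and nothing moves.
- manip.sign_off(): hands the job in; it is judged then, once.
Trained networks look in the newest picture that a camera, given by its name, has taken for a name from the list of things; names that differ only in an ending like _2 or _b are one class to them, and where a whole thing is asked for, a point or a joint stands for the part that bears it (a point fixed in the world has none). Each returns a list of dicts, best first, with "confidence" (0 to 1); they miss things now and then, are a little off and sometimes report something else, mostly with a low value. They report only what shows in the picture. A call takes as long as a camera call. They do not tell look-alikes from the thing itself.
- manip.look_for(camera, name): "at" ([x, y, z] in m, in world coordinates, good to about 4 mm: the middle of the surface that is visible of it).
Readings, each from a call of its own:
- manip.current_time(): time.
- manip.current_qpos(): joint angles.
- manip.current_joint_vel(): joint speeds.
- manip.current_joint_torque(): joint torques, N m.
- manip.current_ee_pos(): TCP position.
- manip.current_tcp_rot(): TCP orientation.
- manip.current_force(): force on the tool from outside, world axes, zero at the start.
- manip.current_ft_torque(): the same for the moment, N m.
- manip.current_grip_width(): opening from 0.0 (shut) to 1.0 (fully open).
- manip.current_grip_force(): force on a finger pad.
Only numpy, scipy, OpenCV 4.12 (cv2) and the standard library are available. Lean on these libraries where they do the work, as an engineer would, in place of code of your own. Each camera call takes 0.05 s, during which the arm holds its last target. There are 200 camera calls.

TASK

See which gas valve is open (red handle in line with its pipe) and reload the smoker tray on that side: put its black spent canister in the ash tin, take every bright canister off the turntable and seat it upright and fully down in a recess of that tray that matches its outline, and once that is all done press the igniter button fully down. Leave the other tray with its black canister, the valves and everything else as they are.

Things in the scene. Friction and masses are not known exactly. Their poses are not given: they have to be found in the camera images.
- round_a: Fresh round wood-chip canister: bright steel, 64 mm across, 24 mm high, with a pale wooden grip: a grip bar 20 mm wide (its own x) x 50 mm long (its own y) standing on top from 24 to 50 mm height; origin at the centre of its underside, z up. About 0.16 kg. Starts on the turntable, or may be absent.
- round_b: Fresh round wood-chip canister: bright steel, 64 mm across, 24 mm high, with a pale wooden grip: a grip bar 20 mm wide (its own x) x 50 mm long (its own y) standing on top from 24 to 50 mm height; origin at the centre of its underside, z up. About 0.16 kg. Starts on the turntable, or may be absent.
- rect_a: Fresh rectangular wood-chip canister: bright steel, 50 (its x) x 80 (its y) x 24 mm high, with a pale wooden grip: a grip bar 20 mm wide (its own x) x 50 mm long (its own y) standing on top from 24 to 50 mm height; origin at the centre of its underside, z up. About 0.16 kg. Starts on the turntable, or may be absent.
- rect_b: Fresh rectangular wood-chip canister: bright steel, 50 (its x) x 80 (its y) x 24 mm high, with a pale wooden grip: a grip bar 20 mm wide (its own x) x 50 mm long (its own y) standing on top from 24 to 50 mm height; origin at the centre of its underside, z up. About 0.16 kg. Starts on the turntable, or may be absent.
- spent_a: Spent round canister, soot-black all over, 64 mm across, 24 mm high, with a grip bar 20 mm wide (its own x) x 50 mm long (its own y) standing on top from 24 to 50 mm height; origin at the centre of its underside, z up. About 0.16 kg. Starts seated in a round recess of tray_a.
- spent_b: Spent rectangular canister, soot-black all over, 50 (x) x 80 (y) x 24 mm high, with a grip bar 20 mm wide (its own x) x 50 mm long (its own y) standing on top from 24 to 50 mm height; origin at the centre of its underside, z up. About 0.16 kg. Starts seated in a rectangular recess of tray_b.
- tray_a: Fixed flat aluminium smoker tray, 174 (x) x 190 (y) x 24 mm, origin at the centre of its underside. Recesses 14 mm deep (floor 10 mm above table): two round, 72 mm across, centred at x = +41 and -41, y = -49 mm; two rectangular, 58 (x) x 88 (y) mm, at x = +41 and -41, y = +41 mm. Two alike trays: one on the robot's left, one on its right.
- tray_b: Fixed flat aluminium smoker tray, 174 (x) x 190 (y) x 24 mm, origin at the centre of its underside. Recesses 14 mm deep (floor 10 mm above table): two round, 72 mm across, centred at x = +41 and -41, y = -49 mm; two rectangular, 58 (x) x 88 (y) mm, at x = +41 and -41, y = +41 mm. Two alike trays: one on the robot's left, one on its right.
- valve_a: Fixed brass gas valve, 55 mm high, behind a tray; it feeds the tray on its own side (left or right) of the robot. Its pipe runs along its x (away from the robot). Origin at the centre of its underside.
- valve_a_handle (a joint): Angle of the red 92 mm bar handle on valve_a, rad: near 0 = in line with the pipe = open; near 1.57 = across the pipe = shut. Exactly one valve is open.
- valve_b: Fixed brass gas valve, 55 mm high, behind a tray; it feeds the tray on its own side (left or right) of the robot. Its pipe runs along its x (away from the robot). Origin at the centre of its underside.
- valve_b_handle (a joint): Angle of the red 92 mm bar handle on valve_b, rad: near 0 = in line with the pipe = open; near 1.57 = across the pipe = shut. Exactly one valve is open.
- turntable: Fixed foot of a freely spinning wooden turntable; origin on its axis, at table height. The platter is 270 mm across, its floor 26 mm and its rim 36 mm above the table; the fresh canisters stand on it.
- ash_tin: Fixed round grey open ash tin, 120 mm across at the rim, 50 mm high, walls and floor 3 to 5 mm. Origin at the centre of its underside.
- igniter (a joint): Travel of the round red igniter push button, m: 0 = up, 0.006 = fully pressed; springs back; about 5 N.
- igniter_top (a point): Centre of the top face of the igniter button (36 mm across, pressed straight down).
- jar: Squat amber glass jar with dark screw lid, 76 mm across, 75 mm high; a bystander, to be left alone.
- thermometer: Stainless meat thermometer, lying, 175 mm long with a 56 mm dial; a bystander, to be left alone.
- grill_brush: Grey plastic grill brush, 200 mm long, lying; a bystander, to be left alone.
Not all that is in view belongs to the job. Leave any blue look-alike of the rect_b alone.

How it is judged:
On the way, in this order (a step that is already met when the one before it is completed fails the run):
1. the spent canister of the tray with the open valve is in the ash tin and every fresh canister is seated in a matching recess of that tray (((horizontal distance between valve_a and tray_a below 0.4 m and ((x of round_a in the frame of tray_a between 0.034 and 0.048 m and y of round_a in the frame of tray_a between -0.056 and -0.042 m and z of round_a in the frame of tray_a between 0.006 and 0.014 m and angle between round_a's own z axis and vertical below 0.08 rad) or (x of round_a in the frame of tray_a between -0.048 and -0.034 m and y of round_a in the frame of tray_a between -0.056 and -0.042 m and z of round_a in the frame of tray_a between 0.006 and 0.014 m and angle between round_a's own z axis and vertical below 0.08 rad)) and ((x of round_b in the frame of tray_a between 0.034 and 0.048 m and y of round_b in the frame of tray_a between -0.056 and -0.042 m and z of round_b in the frame of tray_a between 0.006 and 0.014 m and angle between round_b's own z axis and vertical below 0.08 rad) or (x of round_b in the frame of tray_a between -0.048 and -0.034 m and y of round_b in the frame of tray_a between -0.056 and -0.042 m and z of round_b in the frame of tray_a between 0.006 and 0.014 m and angle between round_b's own z axis and vertical below 0.08 rad)) and ((x of rect_a in the frame of tray_a between 0.034 and 0.048 m and y of rect_a in the frame of tray_a between 0.034 and 0.048 m and z of rect_a in the frame of tray_a between 0.006 and 0.014 m and angle between rect_a's own z axis and vertical below 0.08 rad) or (x of rect_a in the frame of tray_a between -0.048 and -0.034 m and y of rect_a in the frame of tray_a between 0.034 and 0.048 m and z of rect_a in the frame of tray_a between 0.006 and 0.014 m and angle between rect_a's own z axis and vertical below 0.08 rad)) and ((x of rect_b in the frame of tray_a between 0.034 and 0.048 m and y of rect_b in the frame of tray_a between 0.034 and 0.048 m and z of rect_b in the frame of tray_a between 0.006 and 0.014 m and angle between rect_b's own z axis and vertical below 0.08 rad) or (x of rect_b in the frame of tray_a between -0.048 and -0.034 m and y of rect_b in the frame of tray_a between 0.034 and 0.048 m and z of rect_b in the frame of tray_a between 0.006 and 0.014 m and angle between rect_b's own z axis and vertical below 0.08 rad)) and horizontal distance between spent_a and ash_tin below 0.045 m and height (world z) of spent_a below 0.035 m and distance of spent_b from where it was at the start of the episode below 0.015 m) or (horizontal distance between valve_a and tray_b below 0.4 m and ((x of round_a in the frame of tray_b between 0.034 and 0.048 m and y of round_a in the frame of tray_b between -0.056 and -0.042 m and z of round_a in the frame of tray_b between 0.006 and 0.014 m and angle between round_a's own z axis and vertical below 0.08 rad) or (x of round_a in the frame of tray_b between -0.048 and -0.034 m and y of round_a in the frame of tray_b between -0.056 and -0.042 m and z of round_a in the frame of tray_b between 0.006 and 0.014 m and angle between round_a's own z axis and vertical below 0.08 rad)) and ((x of round_b in the frame of tray_b between 0.034 and 0.048 m and y of round_b in the frame of tray_b between -0.056 and -0.042 m and z of round_b in the frame of tray_b between 0.006 and 0.014 m and angle between round_b's own z axis and vertical below 0.08 rad) or (x of round_b in the frame of tray_b between -0.048 and -0.034 m and y of round_b in the frame of tray_b between -0.056 and -0.042 m and z of round_b in the frame of tray_b between 0.006 and 0.014 m and angle between round_b's own z axis and vertical below 0.08 rad)) and ((x of rect_a in the frame of tray_b between 0.034 and 0.048 m and y of rect_a in the frame of tray_b between 0.034 and 0.048 m and z of rect_a in the frame of tray_b between 0.006 and 0.014 m and angle between rect_a's own z axis and vertical below 0.08 rad) or (x of rect_a in the frame of tray_b between -0.048 and -0.034 m and y of rect_a in the frame of tray_b between 0.034 and 0.048 m and z of rect_a in the frame of tray_b between 0.006 and 0.014 m and angle between rect_a's own z axis and vertical below 0.08 rad)) and ((x of rect_b in the frame of tray_b between 0.034 and 0.048 m and y of rect_b in the frame of tray_b between 0.034 and 0.048 m and z of rect_b in the frame of tray_b between 0.006 and 0.014 m and angle between rect_b's own z axis and vertical below 0.08 rad) or (x of rect_b in the frame of tray_b between -0.048 and -0.034 m and y of rect_b in the frame of tray_b between 0.034 and 0.048 m and z of rect_b in the frame of tray_b between 0.006 and 0.014 m and angle between rect_b's own z axis and vertical below 0.08 rad)) and horizontal distance between spent_b and ash_tin below 0.045 m and height (world z) of spent_b below 0.035 m and distance of spent_a from where it was at the start of the episode below 0.015 m))), for 0.2 s.
2. then the igniter button is pressed fully down (value of joint igniter above 0.0042 m), for 0.05 s.
At the end, for the whole second after the job is handed in: Every fresh canister in a matching recess of the open-valve tray (centre within 7 mm in tray x and y, underside within 4 mm of recess floor, tilt under 0.08 rad); its spent one in the ash tin (within 45 mm of centre, underside below 35 mm); other spent one within 15 mm of its start; all at rest (((horizontal distance between valve_a and tray_a below 0.4 m and ((x of round_a in the frame of tray_a between 0.034 and 0.048 m and y of round_a in the frame of tray_a between -0.056 and -0.042 m and z of round_a in the frame of tray_a between 0.006 and 0.014 m and angle between round_a's own z axis and vertical below 0.08 rad) or (x of round_a in the frame of tray_a between -0.048 and -0.034 m and y of round_a in the frame of tray_a between -0.056 and -0.042 m and z of round_a in the frame of tray_a between 0.006 and 0.014 m and angle between round_a's own z axis and vertical below 0.08 rad)) and ((x of round_b in the frame of tray_a between 0.034 and 0.048 m and y of round_b in the frame of tray_a between -0.056 and -0.042 m and z of round_b in the frame of tray_a between 0.006 and 0.014 m and angle between round_b's own z axis and vertical below 0.08 rad) or (x of round_b in the frame of tray_a between -0.048 and -0.034 m and y of round_b in the frame of tray_a between -0.056 and -0.042 m and z of round_b in the frame of tray_a between 0.006 and 0.014 m and angle between round_b's own z axis and vertical below 0.08 rad)) and ((x of rect_a in the frame of tray_a between 0.034 and 0.048 m and y of rect_a in the frame of tray_a between 0.034 and 0.048 m and z of rect_a in the frame of tray_a between 0.006 and 0.014 m and angle between rect_a's own z axis and vertical below 0.08 rad) or (x of rect_a in the frame of tray_a between -0.048 and -0.034 m and y of rect_a in the frame of tray_a between 0.034 and 0.048 m and z of rect_a in the frame of tray_a between 0.006 and 0.014 m and angle between rect_a's own z axis and vertical below 0.08 rad)) and ((x of rect_b in the frame of tray_a between 0.034 and 0.048 m and y of rect_b in the frame of tray_a between 0.034 and 0.048 m and z of rect_b in the frame of tray_a between 0.006 and 0.014 m and angle between rect_b's own z axis and vertical below 0.08 rad) or (x of rect_b in the frame of tray_a between -0.048 and -0.034 m and y of rect_b in the frame of tray_a between 0.034 and 0.048 m and z of rect_b in the frame of tray_a between 0.006 and 0.014 m and angle between rect_b's own z axis and vertical below 0.08 rad)) and horizontal distance between spent_a and ash_tin below 0.045 m and height (world z) of spent_a below 0.035 m and distance of spent_b from where it was at the start of the episode below 0.015 m) or (horizontal distance between valve_a and tray_b below 0.4 m and ((x of round_a in the frame of tray_b between 0.034 and 0.048 m and y of round_a in the frame of tray_b between -0.056 and -0.042 m and z of round_a in the frame of tray_b between 0.006 and 0.014 m and angle between round_a's own z axis and vertical below 0.08 rad) or (x of round_a in the frame of tray_b between -0.048 and -0.034 m and y of round_a in the frame of tray_b between -0.056 and -0.042 m and z of round_a in the frame of tray_b between 0.006 and 0.014 m and angle between round_a's own z axis and vertical below 0.08 rad)) and ((x of round_b in the frame of tray_b between 0.034 and 0.048 m and y of round_b in the frame of tray_b between -0.056 and -0.042 m and z of round_b in the frame of tray_b between 0.006 and 0.014 m and angle between round_b's own z axis and vertical below 0.08 rad) or (x of round_b in the frame of tray_b between -0.048 and -0.034 m and y of round_b in the frame of tray_b between -0.056 and -0.042 m and z of round_b in the frame of tray_b between 0.006 and 0.014 m and angle between round_b's own z axis and vertical below 0.08 rad)) and ((x of rect_a in the frame of tray_b between 0.034 and 0.048 m and y of rect_a in the frame of tray_b between 0.034 and 0.048 m and z of rect_a in the frame of tray_b between 0.006 and 0.014 m and angle between rect_a's own z axis and vertical below 0.08 rad) or (x of rect_a in the frame of tray_b between -0.048 and -0.034 m and y of rect_a in the frame of tray_b between 0.034 and 0.048 m and z of rect_a in the frame of tray_b between 0.006 and 0.014 m and angle between rect_a's own z axis and vertical below 0.08 rad)) and ((x of rect_b in the frame of tray_b between 0.034 and 0.048 m and y of rect_b in the frame of tray_b between 0.034 and 0.048 m and z of rect_b in the frame of tray_b between 0.006 and 0.014 m and angle between rect_b's own z axis and vertical below 0.08 rad) or (x of rect_b in the frame of tray_b between -0.048 and -0.034 m and y of rect_b in the frame of tray_b between 0.034 and 0.048 m and z of rect_b in the frame of tray_b between 0.006 and 0.014 m and angle between rect_b's own z axis and vertical below 0.08 rad)) and horizontal distance between spent_b and ash_tin below 0.045 m and height (world z) of spent_b below 0.035 m and distance of spent_a from where it was at the start of the episode below 0.015 m)) and linear speed of each of round_a, round_b, rect_a, rect_b, spent_a, spent_b below 0.03 m/s); the robot touches nothing.
It fails at once if the spent canister of the tray whose valve is shut is moved by more than 20 mm ((horizontal distance between valve_a and tray_a below 0.4 m and distance of spent_b from where it was at the start of the episode above 0.02 m) or (horizontal distance between valve_a and tray_b below 0.4 m and distance of spent_a from where it was at the start of the episode above 0.02 m)).
It fails at once if a valve handle is turned by more than about 15 degrees (value of joint valve_a_handle above 0.42 rad or value of joint valve_b_handle below 1.13 rad).
It fails at once if a bystander is moved by more than 50 mm (jar, thermometer or brush) (distance of any of jar, thermometer, grill_brush from where it was at the start of the episode above 0.05 m).
Of round_a, round_b, rect_a, rect_b only 3 to 4 are there at a start; the rules pass over those that are not, and their reading is None.
At some moment in a run one of round_a, round_b, rect_a, rect_b may be knocked a few centimetres aside while the robot is not near it.
Once in a run the grip may slacken for a moment while it holds something.
It also fails if it takes over 210 s, if anything falls off the work surface, if the arm or the gripper's body presses on something with over 40 N, if the wrist force passes 120 N, or if a joint passes its speed limit or range.

## Working session

There is one attempt and no reset: what is moved stays moved. The work goes in short steps, each a Python script; the robot and the scene stay as the last script left them, time stands still between calls to the robot, and variables do not carry over. Pictures are saved under pics/ and viewed, at most 14 in all, crops included, and the job is handed in when it is done.

```bash
mkdir -p pics; ls; python3 - <<'E'
from bench import manip
import cv2
for c in("top","side"):
    p,d=manip.grab_frame(c); cv2.imwrite(f"pics/{c}0.png",p[:,:,::-1])
    k=manip.get_calibration(c); print(c,k)
    for n in ["round_a","rect_a","spent_a","spent_b","tray_a","valve_a","turntable","ash_tin","igniter_top","jar"]:
        print(n,[(round(r['confidence'],2),[round(float(v),3) for v in r['at']]) for r in manip.look_for(c,n)])
E
```

```text
pics
top {'camera_matrix': array([[477.3090757 ,   0.        , 320.41000425],
       [  0.        , 477.3090757 , 199.06509059],
       [  0.        ,   0.        ,   1.        ]]), 'k1': -0.11319858593948713, 'R': array([[ 0.02044606, -0.99974342,  0.00974917],
       [-0.98360007, -0.02186178, -0.17903339],
       [ 0.17920059, -0.00592876, -0.98379469]]), 't': array([-0.019123  ,  0.50786939,  1.13887678])}
round_a [(0.95, [0.522, -0.052, 0.052]), (0.62, [0.638, 0.052, 0.049])]
rect_a [(0.96, [0.247, -0.241, 0.023]), (0.8, [0.629, -0.062, 0.046]), (0.8, [0.527, 0.053, 0.054]), (0.72, [0.3, 0.279, 0.025])]
spent_a [(0.81, [0.503, -0.359, 0.033]), (0.62, [0.386, 0.12, 0.075]), (0.6, [0.442, 0.329, 0.033]), (0.18, [0.631, -0.061, 0.049])]
spent_b [(0.81, [0.503, -0.359, 0.033]), (0.62, [0.386, 0.12, 0.075]), (0.6, [0.442, 0.329, 0.033]), (0.18, [0.631, -0.061, 0.049])]
tray_a [(0.96, [0.461, -0.301, 0.024]), (0.82, [0.49, 0.281, 0.016]), (0.56, [0.647, -0.232, 0.024])]
valve_a [(0.81, [0.678, -0.366, 0.034]), (0.74, [0.386, -0.124, 0.009]), (0.62, [0.696, 0.384, 0.032])]
turntable [(
[... 626 characters left out ...]
[(0.83, [0.642, 0.07, 0.046]), (0.75, [0.522, -0.034, 0.048])]
rect_a [(0.97, [0.243, -0.229, 0.021]), (0.94, [0.635, -0.047, 0.051]), (0.63, [0.653, -0.226, 0.021]), (0.62, [0.299, 0.294, 0.024])]
spent_a [(0.91, [0.438, 0.352, 0.035]), (0.53, [0.5, -0.348, 0.034])]
spent_b [(0.91, [0.438, 0.352, 0.035]), (0.53, [0.5, -0.348, 0.034])]
tray_a [(0.67, [0.457, -0.29, 0.016]), (0.65, [0.484, 0.289, 0.02])]
valve_a [(0.89, [0.684, -0.368, 0.028]), (0.8, [0.69, 0.393, 0.028])]
turntable [(0.67, [0.581, 0.01, 0.024])]
ash_tin [(0.72, [0.664, 0.228, 0.011])]
igniter_top [(0.61, [0.645, -0.225, 0.017]), (0.6, [0.525, -0.037, 0.051])]
jar [(0.71, [0.394, 0.148, 0.062]), (0.54, [0.642, 0.072, 0.046])]
```

View pics/top0.png

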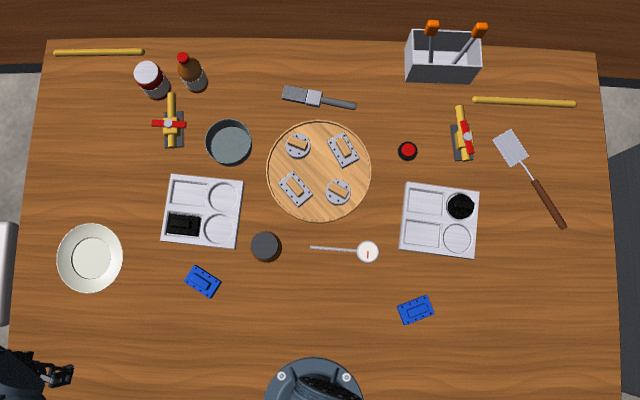

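View pics/side0.png

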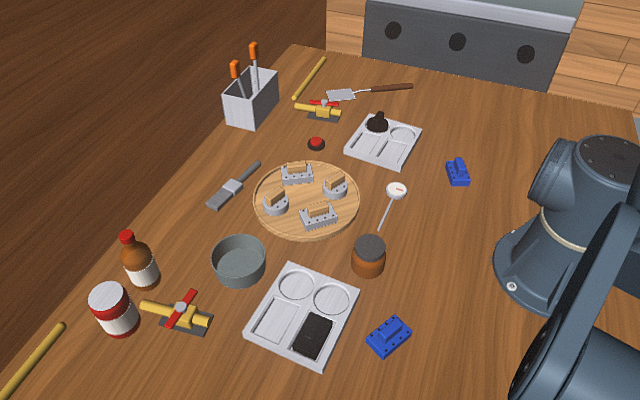

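The right valve (px 462,133) has its red handle along the pipe, so it is open. The left one (170,124) is across, so it is shut. The job is therefore the right tray, with the spent round canister at px (460,206). Four bright canisters are on the turntable; the blue ones are decoys. Next I measure accurately from the depth.

```bash
cat > h.py <<'E'
from bench import manip
import numpy as np, cv2
def cloud(c):
    p,d=manip.grab_frame(c); k=manip.get_calibration(c)
    v,u=np.mgrid[0:400,0:640].astype(float)
    n=cv2.undistortPoints(np.stack([u.ravel(),v.ravel()],1)[:,None],k["camera_matrix"],np.array([k["k1"],0,0,0]))[:,0]
    X=np.c_[n,np.ones(len(n))]*d.reshape(-1,1)
    W=((X-k["t"])@k["R"]).reshape(400,640,3); W[d==0]=np.nan
    return p,W
def blobs(W,zlo,zhi,lo,hi,minpx=20):
    """oriented boxes (cx,cy,z,long,short,yaw of long axis) of points in a height band and xy box"""
    m=(W[...,2]>zlo)&(W[...,2]<zhi)&(W[...,0]>lo[0])&(W[...,0]<hi[0])&(W[...,1]>lo[1])&(W[...,1]<hi[1])
    n,l=cv2.connectedComponents(m.astype(np.uint8)); out=[]
    for i in range(1,n):
        P=W[l==i]
        if len(P)<minpx: continue
        (cx,cy),(w,h),a=cv2.minAreaRect((P[:,:2]*1000).astype(np.float32))
        a=np.radians(a)
        if h>w: w,h,a=h,w,a+np.pi/2
        a=(a+np.pi/2)%np.pi-np.pi/2
        out.append([round(float(x),3) for x in(cx/1000,cy/1000,P[:,2].mean(),w/1000,h/1000,a)]+[len(P)])
    return out
E
python3 - <<'E'
from h import *
for c in("top","side"):
    p,W=cloud(c); np.save(c+"_W.npy",W); print(c,"table z sd",np.nanstd(W[300:330,270:300,2]),np.nanmean(W[300:330,270:300,2]))
    for t,a in dict(bars=(.066,.09,(.45,-.15),(.75,.14)),platter_cans=(.042,.056,(.45,-.15),(.75,.14)),spent=(.045,.07,(.35,-.42),(.6,-.18)),tray=(.017,.04,(.3,-.42),(.6,-.17)),tin=(.035,.06,(.55,.14),(.75,.32)),button=(.008,.06,(.6,-.28),(.71,-.18))).items():
        print(t); [print("  ",b) for b in blobs(W,*a)]
    for t,n in [("ign","igniter_top")]: pass
E
```

```text
top table z sd 0.002286198047416769 -0.00030254755710973434
bars
   [0.645, 0.052, 0.075, 0.049, 0.022, 1.197, 167]
   [0.636, -0.063, 0.075, 0.05, 0.02, 0.52, 167]
   [0.533, 0.056, 0.075, 0.05, 0.021, 0.758, 172]
   [0.527, -0.051, 0.075, 0.05, 0.021, 1.087, 177]
platter_cans
   [0.637, -0.063, 0.049, 0.081, 0.051, 0.534, 428]
   [0.644, 0.052, 0.049, 0.063, 0.062, -0.678, 294]
   [0.533, 0.056, 0.049, 0.081, 0.05, 0.734, 456]
   [0.526, -0.05, 0.049, 0.062, 0.061, 1.562, 315]
spent
   [0.501, -0.366, 0.058, 0.049, 0.018, 1.467, 157]
tray
   [0.466, -0.313, 0.025, 0.191, 0.174, 1.451, 2669]
tin
   [0.654, 0.231, 0.046, 0.118, 0.116, 0.823, 335]
button
   [0.648, -0.234, 0.017, 0.05, 0.045, -0.034, 262]
side table z sd 0.006247740604548232 0.014128463383341857
bars
   [0.641, -0.057, 0.073, 0.049, 0.025, 0.485, 138]
   [0.531, -0.046, 0.073, 0.052, 0.021, 1.06, 149]
   [0.649, 0.057, 0.074, 0.05, 0.021, 1.196, 159]
   [0.537, 0.06, 0.074, 0.049, 0.023, 0.747, 175]
platter_cans
   [0.641, -0.058, 0.049, 0.08, 0.053, 0.528, 314]
   [0.53, -0.04, 0.049, 0.063, 0.055, 0.107, 233]
   [0.648, 0.061, 0.049, 0.063, 0.055, 0.152, 251]
   [0.536, 0.061, 0.049, 0.081, 0.054, 0.685, 387]
spent
   [0.503, -0.359, 0.056, 0.052, 0.021, 1.38, 102]
tray
   [0.47, -0.309, 0.023, 0.196, 0.177, 1.459, 1417]
tin
   [0.657, 0.234, 0.045, 0.119, 0.117, -0.353, 624]
button
   [0.651, -0.226, 0.016, 0.05, 0.046, 0.247, 159]
```

```bash
cat >> h.py <<'E'
BIAS=np.array([.002,.0025])          # added to top-camera xy
TRAY=(np.array([.466,-.313]),-.12)   # top-camera xy, yaw
def slot(x,y):
    c,s=np.cos(TRAY[1]),np.sin(TRAY[1]); return TRAY[0]+[c*x-s*y,s*x+c*y]
def rot(yaw):   # tool down, tool x along the bar's long axis (yaw)
    x=np.array([np.cos(yaw),np.sin(yaw),0]); z=np.array([0,0,-1.]); return np.c_[x,np.cross(z,x),z]
def go(xy,z,yaw):
    """joint move to the pose or its half turn, whichever keeps the wrist nearer mid-range"""
    best=None
    for k in(-1,0,1):
        R=rot(yaw+k*np.pi); q=manip.inverse_kinematics([*xy,z],R)
        if q is not None and abs(q[5])<2.8 and (best is None or np.abs(q[5])<best[0]): best=(abs(q[5]),q,R)
    manip.move_j(best[1]); return best[2]
def st(s): print(s,"t",round(manip.current_time(),1),"p",np.round(manip.current_ee_pos(),4),"grip",round(manip.current_grip_width(),3),round(manip.current_grip_force(),1),"F",np.round(manip.current_force(),1))
HI=.2
def pick(xy,under,yaw):   # xy world
    manip.set_gripper(.6,60); go(xy,HI,yaw)
    manip.move_l([*xy,under+.05],max_speed=.2); manip.move_l([*xy,under+.027],max_speed=.05); st("down")
    manip.set_gripper(0,60); st("closed")
    p=manip.current_ee_pos(); manip.move_l([p[0],p[1],HI],max_speed=.15); st("lifted")
def place(xy,under,yaw,rel=.002):
    R=go(xy,HI,yaw); st("over")
    manip.move_l([*xy,under+.027+.03],R,max_speed=.2); manip.move_l([*xy,under+.027+rel],R,max_speed=.04); st("low")
    manip.set_gripper(.5,60); manip.dwell(.2)
    manip.move_l([*xy,HI],max_speed=.2)
E
python3 - <<'E'
from h import *
pick(np.array([.501,-.366])+BIAS,.010,1.451)
p,W=cloud("top"); cv2.imwrite("pics/t1.png",p[:,:,::-1])
print(blobs(W,.14,.21,(.4,-.45),(.6,-.25)))
p,W=cloud("side"); cv2.imwrite("pics/s1.png",p[:,:,::-1]); print(blobs(W,.155,.205,(.4,-.45),(.6,-.25)))
E
```

```text
down t 6.5 p [ 0.503  -0.3635  0.0369] grip 0.6 0.0 F [-0.2 -0.6  0.4]
closed t 6.9 p [ 0.5033 -0.3637  0.0374] grip 0.222 59.5 F [ 0.6 -0.7  2.6]
lifted t 8.1 p [ 0.5029 -0.3635  0.199 ] grip 0.22 58.9 F [ 1.1 -0.8 -2. ]
[]
[[0.502, -0.355, 0.189, 0.063, 0.055, 0.091, 300]]
```

```bash
python3 - <<'E'
from h import *
place(np.array([.656,.2335]),.005,1.45,.006); st("rel")
manip.move_j([1.26,.351,1.652,0,1.139,-.085])
p,W=cloud("top"); cv2.imwrite("pics/t2.png",p[:,:,::-1])
for a in [(.066,.09,(.45,-.15),(.75,.14)),(.022,.038,(.55,.14),(.75,.32)),(.045,.058,(.6,.19),(.71,.28)),(.017,.04,(.3,-.42),(.6,-.17))]:
    print(); [print("  ",b) for b in blobs(W,*a)]
E
```

```text
over t 10.4 p [0.6563 0.2324 0.2   ] grip 0.218 64.3 F [ 0.9  0.7 -1.5]
low t 12.0 p [0.6561 0.2335 0.0381] grip 0.216 64.4 F [-0.   0.2 -1.6]
rel t 13.5 p [0.6554 0.2333 0.1986] grip 0.497 0.0 F [ 0.4 -0.2 -0. ]

   [0.66, -0.012, 0.075, 0.051, 0.02, 0.236, 164]
   [0.595, 0.077, 0.075, 0.049, 0.021, -0.322, 168]
   [0.577, -0.079, 0.075, 0.05, 0.02, -0.101, 165]
   [0.503, -0.016, 0.075, 0.05, 0.02, 0.348, 172]

   [0.677, 0.249, 0.03, 0.11, 0.056, -0.916, 147]
   [0.653, 0.23, 0.028, 0.062, 0.06, 0.107, 282]
   [0.612, 0.2, 0.03, 0.073, 0.014, -0.94, 39]
   [0.556, 0.276, 0.024, 0.087, 0.014, 1.542, 116]
   [0.554, 0.21, 0.025, 0.037, 0.006, 1.555, 28]

   [0.699, 0.265, 0.049, 0.04, 0.008, -0.935, 32]
   [0.654, 0.23, 0.053, 0.048, 0.02, 1.432, 155]

   [0.466, -0.314, 0.023, 0.192, 0.174, 1.45, 2357]
```

View pics/t2.png

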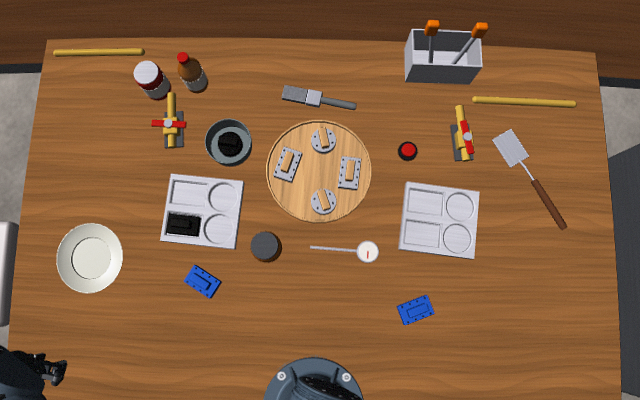

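Spent canister sits in the tin (px 228,145), and the turntable has turned slightly. The tray's four recesses are empty. Next I load the first canister.

```bash
cat >> h.py <<'E'
HOME=[1.26,.351,1.652,0,1.139,-.085]
BIAS=np.array([.002,.003])
def bars(W): return blobs(W,.066,.09,(.42,-.18),(.77,.17))
def still():
    manip.move_j(HOME)
    for _ in range(10):
        a=bars(cloud("top")[1]); manip.dwell(.4); W=cloud("top")[1]; b=bars(W)
        if len(a)==len(b) and all(np.hypot(x[0]-y[0],x[1]-y[1])<.002 for x,y in zip(a,b)): break
    cans=blobs(W,.042,.056,(.42,-.18),(.77,.17)); out=[]
    for x in b:
        c=min(cans,key=lambda c:np.hypot(c[0]-x[0],c[1]-x[1])); out.append(("rect" if c[3]>.072 else "round",x,c))
    return out,W
def seated(W):
    for k,y in(("round",-.049),("rect",.041)):
        for x in(.041,-.041):
            s=slot(x,y); print("   slot",k,x,[(round(b[0]-s[0],4),round(b[1]-s[1],4),b[2:]) for z in((.027,.041),(.048,.07)) for b in blobs(W,*z,s-.045,s+.045,60)])
def load(kind,sx):
    L,W=still(); [print(l) for l in L]
    x=[l[1] for l in L if l[0]==kind][0]
    pick(np.array(x[:2])+BIAS,.026,x[5])
    if manip.current_grip_width()<.15: print("NOT HELD"); return
    place(slot(sx,-.049 if kind=="round" else .041)+BIAS,.010,TRAY[1]+np.pi/2)
    L,W=still(); seated(W); st("end"); print(len(L),"left")
E
python3 - <<'E'
from h import *
load("rect",.041)
E
```

```text
('rect', [0.657, -0.031, 0.075, 0.05, 0.021, 1.152, 174], [0.657, -0.031, 0.049, 0.08, 0.051, 1.184, 418])
('round', [0.616, 0.068, 0.075, 0.049, 0.021, 1.502, 172], [0.616, 0.068, 0.049, 0.063, 0.061, 0.028, 297])
('round', [0.575, -0.085, 0.075, 0.05, 0.02, -1.501, 176], [0.574, -0.085, 0.049, 0.062, 0.061, -0.772, 298])
('rect', [0.512, 0.03, 0.075, 0.05, 0.021, 0.98, 174], [0.513, 0.03, 0.049, 0.081, 0.05, 0.965, 464])
down t 25.4 p [ 0.659  -0.028   0.0529] grip 0.597 0.0 F [-0.2 -0.2  0.3]
closed t 25.8 p [ 0.6594 -0.0281  0.0535] grip 0.22 59.1 F [ 1.1 -0.3  3. ]
lifted t 26.9 p [ 0.6589 -0.028   0.1988] grip 0.221 58.5 F [ 0.3 -0.2 -2.7]
over t 28.0 p [ 0.5141 -0.2736  0.1999] grip 0.223 58.5 F [-0.1 -0.2 -1.8]
low t 29.7 p [ 0.5137 -0.2743  0.0391] grip 0.223 58.5 F [-0.7  0.4 -1.5]
   slot round 0.041 []
   slot round -0.041 []
   slot rect 0.041 [(np.float64(-0.0016), np.float64(0.0002), [0.033, 0.079, 0.05, 1.482, 403]), (np.float64(-0.0016), np.float64(0.0022), [0.059, 0.05, 0.02, 1.45, 179])]
   slot rect -0.041 []
end t 34.9 p [0.1233 0.5359 0.2311] grip 0.501 0.0 F [-0.9  0.2 -0.2]
3 left
```

```bash
python3 - <<'E'
from h import *
load("rect",-.041)
load("round",.041)
E
```

```text
('round', [0.616, 0.067, 0.075, 0.05, 0.021, 1.517, 173], [0.616, 0.068, 0.049, 0.065, 0.061, 0.031, 297])
('round', [0.575, -0.085, 0.075, 0.049, 0.021, -1.497, 172], [0.574, -0.085, 0.049, 0.062, 0.062, 0.781, 298])
('rect', [0.513, 0.03, 0.075, 0.05, 0.021, 0.989, 170], [0.513, 0.03, 0.05, 0.08, 0.051, 0.981, 461])
down t 39.5 p [0.515  0.033  0.0529] grip 0.6 0.0 F [-0.1  0.3  0.7]
closed t 39.9 p [0.5153 0.033  0.0534] grip 0.22 58.8 F [0.8 0.3 3.6]
lifted t 41.0 p [0.5148 0.033  0.1991] grip 0.221 58.7 F [-0.6  0.7 -2.1]
over t 42.2 p [ 0.4325 -0.2638  0.1998] grip 0.218 58.6 F [-0.4 -0.6 -2. ]
low t 43.9 p [ 0.4323 -0.2644  0.0391] grip 0.219 58.6 F [ 0.3  0.6 -2.1]
   slot round 0.041 []
   slot round -0.041 []
   slot rect 0.041 [(np.float64(-0.0006), np.float64(0.0002), [0.034, 0.08, 0.053, 1.428, 405]), (np.float64(-0.0016), np.float64(0.0022), [0.059, 0.05, 0.021, 1.476, 177])]
   slot rect -0.041 [(np.float64(0.0008), np.float64(0.0014), [0.034, 0.08, 0.051, 1.44, 447]), (np.float64(0.0008), np.float64(0.0024), [0.059, 0.052, 0.021, 1.435, 182])]
end t 48.9 p [0.1233 0.5
[... 561 characters left out ...]

low t 58.5 p [ 0.503  -0.3637  0.0392] grip 0.222 57.9 F [ 0.3  0.2 -1.3]
   slot round 0.041 [(np.float64(-0.0018), np.float64(0.0016), [0.034, 0.06, 0.059, -0.061, 292]), (np.float64(-0.0008), np.float64(0.0006), [0.059, 0.049, 0.018, 1.384, 152])]
   slot round -0.041 []
   slot rect 0.041 [(np.float64(-0.0006), np.float64(0.0002), [0.034, 0.079, 0.05, 1.487, 400]), (np.float64(-0.0006), np.float64(0.0022), [0.058, 0.051, 0.021, 1.466, 183])]
   slot rect -0.041 [(np.float64(0.0008), np.float64(0.0004), [0.034, 0.08, 0.051, 1.445, 442]), (np.float64(0.0008), np.float64(0.0024), [0.059, 0.051, 0.02, 1.441, 182])]
end t 64.0 p [0.1233 0.5359 0.231 ] grip 0.505 0.0 F [-0.2  0.3 -0.5]
1 left
```

```bash
python3 - <<'E'
from h import *
load("round",-.041)
p,W=cloud("top"); cv2.imwrite("pics/t3.png",p[:,:,::-1])
hsv=cv2.cvtColor(p,cv2.COLOR_RGB2HSV); m=((hsv[...,0]<8)|(hsv[...,0]>172))&(hsv[...,1]>150)&(hsv[...,2]>70)&(abs(W[...,0]-.65)<.04)&(abs(W[...,1]+.232)<.04)
P=W[m]; print("button",len(P),P.mean(0),P.min(0),P.max(0),np.percentile(P[:,2],[10,50,90]))
print("tin",blobs(W,.045,.058,(.62,.19),(.69,.27)))
E
```

```text
('round', [0.576, -0.085, 0.075, 0.049, 0.021, -1.513, 171], [0.575, -0.085, 0.05, 0.062, 0.062, -1.217, 312])
down t 69.0 p [ 0.578  -0.082   0.0529] grip 0.6 0.0 F [ 0.1 -0.2  0.7]
closed t 69.4 p [ 0.5783 -0.0821  0.0534] grip 0.219 59.4 F [-0.  -0.3  3.4]
lifted t 70.6 p [ 0.5778 -0.082   0.199 ] grip 0.219 58.6 F [-0.1 -0.1 -1.9]
over t 71.8 p [ 0.422  -0.353   0.1999] grip 0.217 58.6 F [ 0.1  0.3 -2.8]
low t 73.4 p [ 0.4215 -0.3538  0.0391] grip 0.221 58.6 F [-0.4 -0.6 -2.7]
   slot round 0.041 [(np.float64(-0.0008), np.float64(0.0006), [0.034, 0.061, 0.06, -1.461, 292]), (np.float64(-0.0008), np.float64(-0.0004), [0.059, 0.05, 0.019, 1.383, 154])]
   slot round -0.041 [(np.float64(-0.0004), np.float64(0.0017), [0.034, 0.061, 0.059, 0.035, 311]), (np.float64(-0.0004), np.float64(0.0007), [0.059, 0.05, 0.021, 1.45, 178])]
   slot rect 0.041 [(np.float64(-0.0016), np.float64(0.0002), [0.034, 0.079, 0.051, 1.481, 404]), (np.float64(-0.0016), np.float64(0.0012), [0.059, 0.051, 0.021, 1.442, 175])]
   slot rect -0.041 [(np.float64(0.0008), np.float64(0.0004), [0.034, 0.08, 0.051, 1.453, 433]), (np.float64(0.0008), np.float64(0.0024), [0.059, 0.051, 0.021, 1.44, 183])]
end t 78.7 p [0.1233 0.5359 0.2311] grip 0.499 0.0 F [ 0.1 -0.2 -0.8]
0 left
button 157 [ 0.64955738 -0.23373462  0.01992074] [ 0.63193598 -0.25458254  0.00936807] [ 0.66972669 -0.21645316  0.02845292] [0.01253692 0.02085373 0.02483393]
tin [[0.654, 0.23, 0.053, 0.048, 0.021, 1.424, 145]]
```

View pics/t3.png

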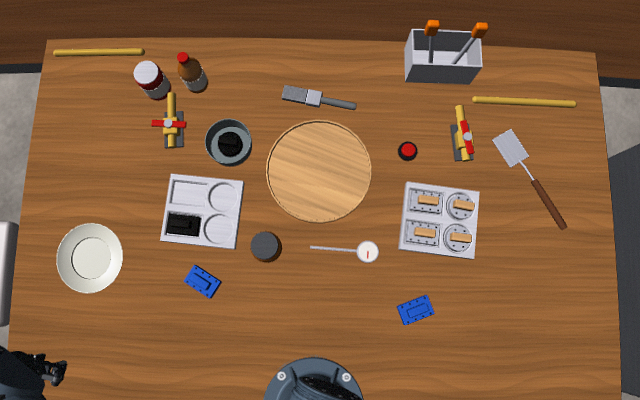

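All four canisters are seated in the right tray (px 440,220), the turntable is empty and the spent canister is in the tin. Next I press the igniter at px (408,151).

```bash
python3 - <<'E'
from h import *
manip.set_gripper(0,20); xy=np.array([.6505,-.2345])+BIAS
go(xy,HI,.0); manip.move_l([*xy,.045]); f0=manip.current_force()[2]; z=.034
while z>.006:
    manip.move_l([*xy,z],max_speed=.03); f=manip.current_force()[2]-f0
    print(round(z,4),round(manip.current_ee_pos()[2],4),round(f,1))
    if f>12: break
    z-=.001
manip.dwell(.3); manip.move_l([*xy,HI],max_speed=.15)
L,W=still(); seated(W); st("end"); print(blobs(W,.045,.058,(.62,.19),(.69,.27)))
E
```

```text
0.034 0.0338 -0.3
0.033 0.033 -0.3
0.032 0.0319 -1.3
0.031 0.0309 -0.7
0.03 0.0299 -0.8
0.029 0.0289 -0.4
0.028 0.0279 0.0
0.027 0.0269 -1.5
0.026 0.0259 -1.2
0.025 0.0249 0.1
0.024 0.0239 -1.4
0.023 0.0229 -0.8
0.022 0.0221 1.2
0.021 0.0211 0.6
0.02 0.0201 1.2
0.019 0.0191 2.7
0.018 0.0181 2.9
0.017 0.0171 3.8
0.016 0.0161 5.0
0.015 0.016 11.7
0.014 0.0158 19.9
   slot round 0.041 [(np.float64(-0.0008), np.float64(0.0016), [0.034, 0.059, 0.058, -0.016, 292]), (np.float64(-0.0008), np.float64(-0.0004), [0.059, 0.05, 0.019, 1.409, 151])]
   slot round -0.041 [(np.float64(-0.0004), np.float64(0.0017), [0.034, 0.061, 0.06, 0.069, 319]), (np.float64(-0.0004), np.float64(-0.0003), [0.059, 0.05, 0.021, 1.436, 180])]
   slot rect 0.041 [(np.float64(-0.0016), np.float64(0.0002), [0.034, 0.08, 0.05, 1.463, 400]), (np.float64(-0.0006), np.float64(0.0022), [0.059, 0.05, 0.021, 1.442, 180])]
   slot rect -0.041 [(np.float64(0.0008), np.float64(0.0004), [0.034, 0.08, 0.05, 1.457, 446]), (np.float64(0.0008), np.float64(0.0024), [0.059, 0.051, 0.021, 1.447, 177])]
end t 94.7 p [0.1233 0.5359 0.231 ] grip -0.002 0.0 F [-0.5 -0.2  1. ]
[[0.654, 0.231, 0.052, 0.048, 0.021, 1.447, 154]]
```

The button went about 6 mm down to its stop, and everything is still in place.

```bash
python3 -c "
from bench import manip
print(manip.sign_off())"
```

```text
the job is handed in; nothing more can be done
None
```

The job is handed in at about 95 s, though the verdict was not shown: the right-hand valve was open, its spent round canister is in the ash tin, all four fresh canisters sit fully down in matching recesses of the right tray, and the igniter was then pressed to its stop.

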